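# Open the finished cell tester

## Robot

A 6-joint arm with a two-finger parallel gripper is mounted at the origin on the work surface. World frame = base frame: x ahead of the robot, y to its left, z up, the work surface at z = 0. Lengths are in mm, angles in rad, forces in N, time in s.
With the tool pointing down it reaches from about 350 to 975 mm from the base axis. Payload 7.1 kg.
Tool frame: the origin (TCP) lies at the very end of the fingers, on their centre line; the grasp point (between the pads) lies ctrl.hold_point_z behind it (ctrl.hold_point_z is the distance from the TCP to the grasp point, in mm); z points along the fingers, y is the line along which they close (so a half turn about z gives the same grasp; the last joint's range is limited). The gripper opens to 88 mm and grips with 3 to 60 N. Pads are 20 mm wide; open, the fingers measure 115 mm over their backs; the gripper's body (75 mm by 178 mm) begins 61 mm behind the grasp point.
Start: joints at [-1.355, 0.423, 1.63, -0, 1.089, -0.019], TCP at [145.425, -607.829, 222.675] pointing down, gripper open.
Joint ranges: [-3, 3], [-0.9, 2.11], [0.09, 2.58], [-1.31, 4.45], [0.11, 2.69], [-2.54, 2.54]. Speed limits (rad/s): [2.39, 2.39, 3.01, 3.14, 3.14, 3.14].

## Interface

Orientations are given as a rotation vector (axis times angle).
In Python, from workcell import ctrl gives the robot as it stands. The module is installed in compiled form; this text tells all that it offers.
- The arm moves only by the shell command python3 -m creep 'ROWS'. ROWS is JSON, a list of rows, each an object with "translation": the shift along the tool's x, y, z in mm, a list of three; "angular": the turn, a rotation vector about the tool's x, y, z in rad, a list of three; "jaw": the opening, from 0 (shut) to 1 (fully open). A call has exactly 8 rows; each row is the pose to reach, as a shift and turn from the pose commanded when the call began, along the tool's axes at that moment; what a row does not reach only later rows make up. A row lasts 1/8 s, in which the tool goes at most 62.5 mm and 10.7 degrees, less where a joint would pass 70% of its speed; a pose out of reach is approached as far as the arm can. A call with a gripper value outside its range is refused whole. The fingers move at their own pace and stop on an object; the grip force is fixed at half the most. Time passes only in rows, so rows that repeat a pose let the fingers close, or fill a call up. It gives the time, the measured TCP pose, the force, the opening and the grip force at its end, in the units of the state.
- ctrl.get_obs(): the state, without advancing time (a new reading comes with each control period).
- ctrl.get_image(name): name is "scene" or "side" or "wrist"; returns the picture (384x512x3 uint8, red, green, blue); there is no depth.
- ctrl.camera_info(name): a dict with "camera_matrix" (3x3 intrinsics, pixels), "world_from_camera" (4x4, takes a point from camera to world coordinates). Camera axes: x right, y up, looking along -z (the intrinsics and any distortion apply to the point x, -y, -z); pixel columns grow to the right and rows downward; lengths in mm; the calibration is good to about 2 mm. A picture is of the moment at which its call begins: read the wrist's pose just before it. camera_info takes no time and is no camera call; for the wrist camera it gives the pose at the moment of the call.
- ctrl.close_job(): hands the job in; it is judged then, once.
Trained networks look in the newest picture that a camera, given by its name, has taken for a name from the list of things; names that differ only in an ending like _2 or _b are one class to them, and where a whole thing is asked for, a point or a joint stands for the part that bears it (a point fixed in the world has none). Each returns a list of dicts, best first, with "score" (0 to 1); they miss things now and then, are a little off and sometimes report something else, mostly with a low value. They report only what shows in the picture. A call takes as long as a camera call.
- ctrl.look_for(camera, label): "rect" ([left, top, right, bottom] in pixels, round what is visible of it).
The state is a dict: "t": time; "qpos": joint angles; "qvel": joint speeds; "joint_torque": joint torques, N m; "ee_pos": TCP position; "orientation": TCP orientation; "ft_force": force on the tool from outside, world axes, zero at the start; "moment": the same for the moment, N m; "width": finger opening in mm; "grasp_force": force on a finger pad.
Only numpy, scipy, OpenCV 4.12 (cv2) and the standard library are available. Lean on these libraries where they do the work, as an engineer would, in place of code of your own. Each camera call takes 0.05 s, during which the arm holds its last target. There are 200 camera calls.

## Task

The cell tester with the green lamps has finished: press down its orange release tab so that the blue lid springs up, then push that lid back until it is fully open, against its stop. Touch only, do not grip anything; leave the cell lying in its nest, leave the tester with the red lamps shut with its tab unpressed, do not shift or lift anything else on the bench, and finish with the hand clear of everything.

Things in the scene. Friction and masses are not known exactly. Their poses are not given: they have to be found in the camera images.
- tester_done: white bench tester for small pouch cells, fixed to the table, 185 x 110 x 36 mm without lid; green lamps, two 14 mm domes, one at each front corner (the two testers are otherwise alike). Origin on the table under it; its own +x points from the release tab at the front to the lid's hinge at the back, y across, z up. The body spans x -121 to +65 mm, y +-55 mm; the front deck before x = -55 mm is only 12 mm high.
- done_pad (a point): centre of the top face of the orange release tab of the green-lamp tester: a pad 44 mm (x) by 32 mm (y) with black ribs, at the front, 40 mm above the table, at x = -98, y = 0 in the tester's frame. The tab is a rocker: its outer end is pressed straight down.
- done_tab (a joint): tilt of that release tab, rad: 0 at rest, grows as the pad is pressed down, stop at 0.35 (pad centre about 11 mm down). The hook lets the lid go at 0.17 to 0.22 (5 to 7 mm down). Spring return; about 1 N to start and 4 to 5 N at the stop.
- done_lid (a joint): opening angle of the blue lid of the green-lamp tester, rad: 0 shut and hooked, about 1.0 when it has sprung up after release (takes about 0.7 s), stop at 1.85 (fully open, leaning back past upright). Between 1.0 and 1.85 no spring acts and the stiff hinge stays where it is left (about 1 N at the edge to move it).
- done_edge (a point): middle of the front edge of that blue lid (the edge far from the hinge), half-way through its 8 mm thickness. The lid is a flat plate 100 mm from front to back and 82 mm wide; its edge is 103 mm from the hinge axis and swings up and back, away from the tab.
- done_hinge (a point): middle of the hinge axis of that lid, 41 mm above the table, at x = +48, y = 0 in the tester's frame; the axis runs along the tester's y
- cell_done_mid (a point): centre of the loose pouch cell (silver with a yellow end, 36 x 30 x 6 mm, 20 g) lying in the nest under that lid, its middle 25 mm above the table
- tester_busy: white bench tester for small pouch cells, fixed to the table, 185 x 110 x 36 mm without lid; red lamps, two 14 mm domes, one at each front corner (the two testers are otherwise alike). Origin on the table under it; its own +x points from the release tab at the front to the lid's hinge at the back, y across, z up. The body spans x -121 to +65 mm, y +-55 mm; the front deck before x = -55 mm is only 12 mm high.
- busy_pad (a point): centre of the top face of the orange release tab of the red-lamp tester: a pad 44 mm (x) by 32 mm (y) with black ribs, at the front, 40 mm above the table, at x = -98, y = 0 in the tester's frame. The tab is a rocker: its outer end is pressed straight down.
- busy_tab (a joint): tilt of that release tab, rad: 0 at rest, grows as the pad is pressed down, stop at 0.35 (pad centre about 11 mm down). The hook lets the lid go at 0.17 to 0.22 (5 to 7 mm down). Spring return; about 1 N to start and 4 to 5 N at the stop.
- busy_lid (a joint): opening angle of the blue lid of the red-lamp tester, rad: 0 shut and hooked, about 1.0 when it has sprung up after release (takes about 0.7 s), stop at 1.85 (fully open, leaning back past upright). Between 1.0 and 1.85 no spring acts and the stiff hinge stays where it is left (about 1 N at the edge to move it).
- busy_edge (a point): middle of the front edge of that blue lid (the edge far from the hinge), half-way through its 8 mm thickness. The lid is a flat plate 100 mm from front to back and 82 mm wide; its edge is 103 mm from the hinge axis and swings up and back, away from the tab.
- busy_hinge (a point): middle of the hinge axis of that lid, 41 mm above the table, at x = +48, y = 0 in the tester's frame; the axis runs along the tester's y
- cell_busy_mid (a point): centre of the loose pouch cell (silver with a yellow end, 36 x 30 x 6 mm, 20 g) lying in the nest under that lid, its middle 25 mm above the table
- tape_roll: loose amber tape roll lying flat, 60 mm across, 19 mm high; origin at the centre of its underside
- bottle: loose green glass drink bottle with green cap, 60 mm across, 140 mm tall; origin at the centre of its foot
- phone: loose black phone lying flat, 150 (x) x 72 x 9 mm; origin at the centre of its underside
- screwdriver: loose screwdriver lying down, 160 mm long along its x; origin under its middle
- spool: loose copper-coloured flanged spool standing on end, 52 mm across, 32 mm high; origin at the centre of its foot
- spare_cell: loose pouch cell lying flat on the table, 36 x 30 x 6 mm; origin at the centre of its underside

How it is judged (in metres and radians):
On the way, in this order (a step that is already met when the one before it is completed fails the run):
1. the green-lamp tester's release tab is pressed down by the fingers (value of joint done_tab above 0.12 rad and contact force between the fingers and done_tab above 0.3 N), for 0.03 s.
2. its lid has sprung up, at least 0.8 rad open (value of joint done_lid above 0.8 rad), for 0.2 s.
3. its lid is pushed fully open, beyond 1.73 rad (value of joint done_lid above 1.73 rad), for 0.1 s.
At the end, for the whole second after the job is handed in: The green-lamp tester's lid stands at 1.73 rad or more (stop at 1.85) and is at rest, its tab is back up (under 0.05 rad), the red-lamp tester is shut with its tab up (both under 0.05 rad), both cells lie in their nests (centres below 32 mm), and each loose thing is within 20 mm of where it began (value of joint done_lid above 1.73 rad and velocity of joint done_lid between -0.05 and 0.05 rad/s and value of joint each of done_tab, busy_lid, busy_tab below 0.05 rad and distance between cell_done_mid and tester_done below 0.04 m and height (world z) of each of cell_done_mid, cell_busy_mid below 0.032 m and distance of each of tape_roll, bottle, phone, screwdriver, spool, spare_cell from where it was at the start of the episode below 0.02 m); the robot touches nothing.
It fails at once if the red-lamp tester's tab is pressed or its lid opened (beyond 0.1 rad) (value of joint any of busy_tab, busy_lid above 0.1 rad).
It fails at once if a cell is lifted out of its nest (centre above 35 mm) (height (world z) of any of cell_done_mid, cell_busy_mid above 0.035 m).
It fails at once if another loose thing is shifted or lifted by more than 20 mm (distance of any of tape_roll, bottle, phone, screwdriver, spool, spare_cell from where it was at the start of the episode above 0.02 m).
It also fails if it takes over 40 s, if anything falls off the work surface, if the arm or the gripper's body presses on something with over 40 N, if the wrist force passes 120 N, or if a joint passes its speed limit or range.

## Working session

There is one attempt and no reset: what is moved stays moved. The work goes in short steps, Python scripts to look and compute and a shell command to move; the robot and the scene stay as the last step left them, time stands still between calls to the robot, and variables do not carry over. Pictures are saved under pics/ and viewed, at most 10 in all, crops included, and the job is handed in when it is done.

```bash
mkdir -p pics; cat > h.py <<'E'
import numpy as np, cv2
from workcell import ctrl
from scipy.spatial.transform import Rotation as R
def ray(cam,uv,z):
    i=ctrl.camera_info(cam);K=np.array(i["camera_matrix"]);T=np.array(i["world_from_camera"])
    p=np.linalg.inv(K)@np.array([uv[0],uv[1],1.]);d=T[:3,:3]@np.array([p[0],-p[1],-p[2]]);o=T[:3,3]
    return o+d*(z-o[2])/d[2]
def proj(cam,P):
    i=ctrl.camera_info(cam);K=np.array(i["camera_matrix"]);T=np.linalg.inv(np.array(i["world_from_camera"]))
    c=(T@np.append(P,1))[:3];q=K@np.array([c[0],-c[1],-c[2]]);return q[:2]/q[2]
def snap(cam,name):
    im=ctrl.get_image(cam);cv2.imwrite(f"pics/{name}.png",im[:,:,::-1]);return im
E
python3 - <<'E'
from h import *
ims=[snap(c,c+"0") for c in("scene","side")]
cv2.imwrite("pics/both0.png",cv2.resize(np.hstack(ims)[:,:,::-1],(800,300)))
for c in("scene","side"):
    i=ctrl.camera_info(c);print(c,np.round(i["world_from_camera"],2).tolist(),np.round(i["camera_matrix"],0).tolist())
    for l,z in(("tester_done",20),("tester_busy",20),("done_pad",40),("busy_pad",40),("done_lid",45),("bottle",70)):
        for r in ctrl.look_for(c,l)[:3]:
            b=r["rect"];print(c,l,round(r["score"],2),np.round(b),np.round(ray(c,[(b[0]+b[2])/2,(b[1]+b[3])/2],z)))
E
```

```text
scene [[-0.52, -0.54, 0.66, 1421.25], [0.85, -0.33, 0.4, 514.19], [0.0, 0.77, 0.64, 864.68], [0.0, 0.0, 0.0, 1.0]] [[414.0, 0.0, 256.0], [0.0, 414.0, 193.0], [0.0, 0.0, 1.0]]
scene tester_done 0.59 [182. 160. 240. 202.] [ 574. -177.   20.]
scene tester_busy 0.94 [304. 213. 375. 263.] [594. 288.  20.]
scene done_pad 0.31 [182. 158. 241. 202.] [ 588. -163.   40.]
scene busy_pad 0.7 [341. 214. 366. 228.] [530. 302.  40.]
scene busy_pad 0.56 [212. 159. 227. 171.] [ 506. -189.   40.]
scene done_lid 0.64 [188. 165. 224. 188.] [ 586. -186.   45.]
scene bottle 0.55 [126. 131. 147. 165.] [ 609. -469.   70.]
side [[0.94, 0.24, -0.26, 310.51], [-0.35, 0.68, -0.64, -716.47], [0.02, 0.69, 0.72, 881.58], [0.0, 0.0, 0.0, 1.0]] [[401.0, 0.0, 258.0], [0.0, 401.0, 198.0], [0.0, 0.0, 1.0]]
side tester_done 0.87 [233. 241. 316. 300.] [ 568. -199.   20.]
side tester_busy 0.89 [192. 141. 254. 173.] [577. 269.  20.]
side tester_busy 0.54 [258. 244. 309. 279.] [ 599. -183.   20.]
side tester_busy 0.49 [199. 144. 216. 155.] [540. 324.  20.]
side done_pad 0.59 [236. 260. 265. 280.] [ 507. -190.   40.]
side busy_pad 0.7 [197. 143. 216. 158.] [530. 296.  40.]
side done_lid 0.83 [256. 245. 308. 279.] [ 588. -199.   45.]
side done_lid 0.17 [210. 220. 230. 237.] [472. -41.  45.]
side bottle 0.58 [330. 337. 369. 384.] [ 614. -481.   70.]
```

View pics/scene0.png

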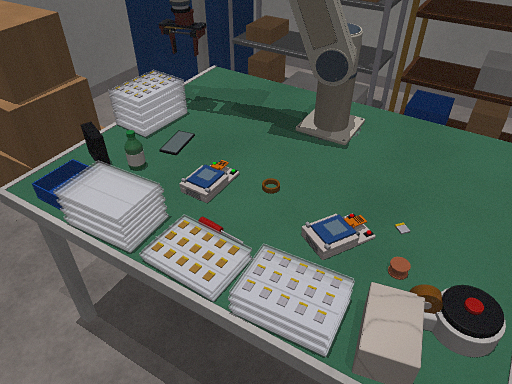

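View pics/side0.png

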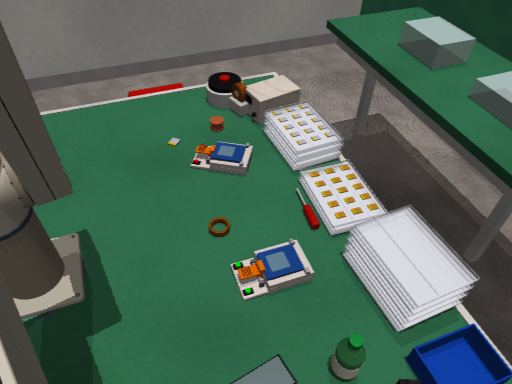

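The scene view shows the red-lamp tester at about (338,233) and the other one at (210,180). The side view shows green lamps at (238,265) and (248,291), so the green-lamp tester is the near one at roughly (570,-190), with its orange tab facing the robot. I'll now fix its pose using the colours.

```bash
python3 - <<'E'
from h import *
def cents(cam,lo,hi,box,n,z):
    im=cv2.cvtColor(cv2.imread(f"pics/{cam}0.png"),cv2.COLOR_BGR2HSV)
    m=cv2.inRange(im,lo,hi);k=np.zeros_like(m);a,b,c,d=box;k[b:d,a:c]=m[b:d,a:c]
    N,_,st,ce=cv2.connectedComponentsWithStats(k);o=np.argsort(-st[1:,4])[:n]+1
    for i in o: print(cam,st[i,4],st[i,:4],np.round(ce[i],1),np.round(ray(cam,ce[i],z),1))
    return [ray(cam,ce[i],z) for i in o]
for cam,box in(("side",(225,232,325,305)),("scene",(175,150,245,207))):
    print("lamps");L=cents(cam,(50,180,90),(68,255,255),box,2,16)
    print("orange");P=cents(cam,(5,180,120),(20,255,255),box,2,40)
    print("blue");B=cents(cam,(100,120,50),(125,255,255),box,1,45)
    if len(L)==2:d=L[0]-L[1];print("lamp mid",(L[0]+L[1])/2,"dist",np.linalg.norm(d),"yaw",np.degrees(np.arctan2(d[1],d[0])))
    d=B[0]-P[0];print("yaw pad->lid",np.degrees(np.arctan2(d[1],d[0])),np.linalg.norm(d[:2]))
im=cv2.imread("pics/side0.png")[225:310,220:325];cv2.imwrite("pics/c.png",cv2.resize(im,None,fx=6,fy=6,interpolation=2))
o=ctrl.get_obs();print(o["ee_pos"],o["orientation"],o["width"],ctrl.hold_point_z,R.from_rotvec(o["orientation"]).as_matrix().round(3))
print([proj("side",p).round() for p in([507,-190,40],)])
E
```

```text
lamps
side 24 [245 288   6   5] [247.7 290.1] [ 485.6 -227.3   16. ]
side 22 [235 262   6   5] [237.6 264.3] [ 486.7 -147.1   16. ]
orange
side 260 [237 260  28  19] [251.  269.9] [ 507.6 -189.9   40. ]
blue
side 718 [257 244  47  36] [281.4 261.7] [ 586.7 -196.    45. ]
lamp mid [ 486.16871611 -187.18300184   16.        ] dist 80.20775012032182 yaw -90.81189009094085
yaw pad->lid -4.448463722708014 79.32348577909546
lamps
scene 9 [232 169   3   3] [233. 170.] [ 479.8 -153.1   16. ]
scene 7 [213 162   3   3] [214.  162.7] [ 478.9 -234.4   16. ]
orange
scene 68 [211 160  17  10] [219.4 164.7] [ 505.7 -190.7   40. ]
blue
scene 325 [187 165  37  23] [204.5 177. ] [ 592.5 -187.9   45. ]
lamp mid [ 479.33861681 -193.76458499   16.        ] dist 81.32366077630462 yaw 89.41489081533736
yaw pad->lid 1.8908797452531798 86.9322702412792
[ 145.42736373 -607.8379871   222.7125971 ] [3.11990263e+00 3.68010157e-01 2.18207896e-05] 87.96072070447086 18.700000000000003 [[ 0.973  0.233  0.   ]
 [ 0.233 -0.973 -0.   ]
 [ 0.     0.    -1.   ]]
[array([251., 270.])]
```

View pics/c.png

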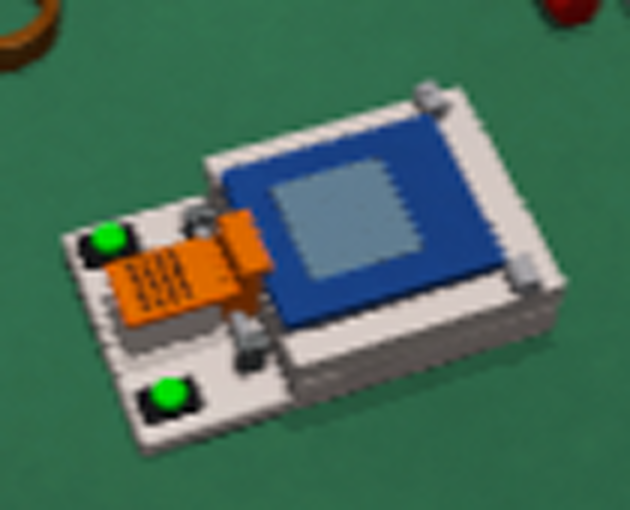

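```bash
python3 - <<'E'
from h import *
for n,z,pts in(("lid",45,[(220,178),(432,115),(505,262),(288,325)]),("pad",40,[(105,265),(212,238),(238,300),(128,325)]),("deck",12,[(62,237),(145,440)]),("back",36,[(462,90),(565,280)])):
    w=np.array([ray("side",[220+u/6-.4,225+v/6-.4],z) for u,v in pts])[:,:2]
    print(n,w.round().tolist(),w.mean(0).round(1))
    print([round(float(np.degrees(np.arctan2(*(w[(i+1)%len(w)]-w[i])[::-1]))),1) for i in range(len(w))])
o=ctrl.get_obs();print(R.from_rotvec(o["orientation"]).inv().apply(np.array([500,-190,120])-o["ee_pos"]))
E
```

```text
lid [[535.0, -153.0], [634.0, -153.0], [631.0, -233.0], [536.0, -231.0]] [ 584.1 -192.6]
[0.0, -91.8, 178.5, 90.3]
pad [[476.0, -175.0], [523.0, -178.0], [522.0, -210.0], [476.0, -206.0]] [ 499.3 -192. ]
[-3.2, -91.0, 174.9, 89.2]
deck [[469.0, -137.0], [470.0, -242.0]] [ 469.6 -189.5]
[-89.3, 90.7]
back [[656.0, -139.0], [655.0, -245.0]] [ 655.2 -191.8]
[-90.6, 89.4]
[ 442.06065844 -323.87684825  102.69555437]
```

```bash
python3 -m creep '[{"translation":[43,-32,0],"angular":[0,0,0.03],"jaw":0},{"translation":[86,-65,0],"angular":[0,0,0.06],"jaw":0},{"translation":[130,-98,0],"angular":[0,0,0.09],"jaw":0},{"translation":[173,-130,0],"angular":[0,0,0.12],"jaw":0},{"translation":[216,-163,0],"angular":[0,0,0.16],"jaw":0},{"translation":[260,-195,20],"angular":[0,0,0.19],"jaw":0},{"translation":[302,-228,40],"angular":[0,0,0.22],"jaw":0},{"translation":[345,-260,60],"angular":[0,0,0.248],"jaw":0}]'
python3 - <<'E'
from h import *
o=ctrl.get_obs();M=R.from_rotvec(o["orientation"]);print(o["t"],o["ee_pos"],M.as_matrix().round(3),o["width"],M.inv().apply(np.array([488,-191,80])-o["ee_pos"]))
E
```

```text
t: 1.7
ee_pos: [421.6, -273.4, 162.5]
orientation: [3.141, -0.023, 0.002]
ft_force: [0.5, -0.6, 0.6]
width: 11.4
grasp_force: 0.0
1.7 [ 421.61509645 -273.44541269  162.52456093] [[ 1.    -0.014  0.001]
 [-0.014 -1.    -0.001]
 [ 0.001  0.001 -1.   ]] 11.369044063010696 [ 65.11276299 -83.44279606  82.535644  ]
```

```bash
python3 -m creep '[{"translation":[22,-28,10],"angular":[0,0,0],"jaw":0},{"translation":[44,-56,30],"angular":[0,0,0],"jaw":0},{"translation":[66,-84,50],"angular":[0,0,0],"jaw":0},{"translation":[66,-84,70],"angular":[0,0,0],"jaw":0},{"translation":[66,-84,90],"angular":[0,0,0],"jaw":0},{"translation":[66,-84,100],"angular":[0,0,0],"jaw":0},{"translation":[66,-84,100],"angular":[0,0,0],"jaw":0},{"translation":[66,-84,100],"angular":[0,0,0],"jaw":0}]'
python3 - <<'E'
from h import *
a=snap("side","s1")[180:310,190:340];b=snap("wrist","w1")
a=cv2.resize(a,(443,384),interpolation=2)
cv2.imwrite("pics/v1.png",cv2.resize(np.hstack([a,b])[:,:,::-1],(800,322)))
print(ctrl.get_obs()["ee_pos"],ctrl.get_obs()["width"],proj("wrist",[493,-191,40]),proj("wrist",[471,-191,40]),proj("side",[488,-191,62]))
E
```

```text
t: 2.7
ee_pos: [488.0, -191.9, 63.3]
orientation: [3.141, -0.021, 0.002]
ft_force: [0.8, 1.1, 0.7]
width: 0.5
grasp_force: 0.0
[ 488.01380687 -191.89765998   63.41769048] 0.14762936218035913 [256.59600583 210.72556853] [257.02804039 240.58860793] [243.58428231 267.48626532]
```

View pics/v1.png

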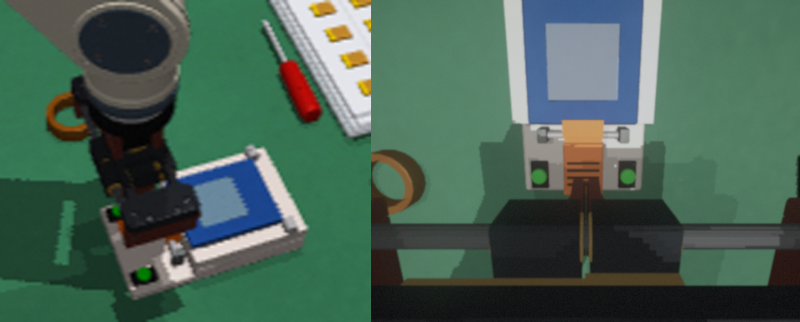

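The fingertips sit centred over the ribbed pad: in the wrist crop the fingers are at column ~585 and the pad at ~583. Next I'll press about 11 mm down and come back up.

```bash
python3 -c "
from h import *
print(np.round(ctrl.camera_info('wrist')['world_from_camera'],2)[:3,3]-ctrl.get_obs()['ee_pos'])"
python3 -m creep '[{"translation":[0,0,15],"angular":[0,0,0],"jaw":0},{"translation":[0,0,22],"angular":[0,0,0],"jaw":0},{"translation":[0,0,27],"angular":[0,0,0],"jaw":0},{"translation":[0,0,31],"angular":[0,0,0],"jaw":0},{"translation":[0,0,34],"angular":[0,0,0],"jaw":0},{"translation":[0,0,34],"angular":[0,0,0],"jaw":0},{"translation":[0,0,34],"angular":[0,0,0],"jaw":0},{"translation":[0,0,34],"angular":[0,0,0],"jaw":0}]'
```

```text
[ 67.66619313   0.25765998 162.98230952]
t: 3.8
ee_pos: [484.2, -191.1, 29.1]
orientation: [-3.14, 0.02, 0.01]
ft_force: [-14.3, -2.0, 22.8]
width: 0.6
grasp_force: 13.1
```

```bash
python3 -m creep '[{"translation":[0,0,-5],"angular":[0,0,0],"jaw":0},{"translation":[0,0,-12],"angular":[0,0,0],"jaw":0},{"translation":[-10,0,-30],"angular":[0,0,0],"jaw":0},{"translation":[-20,0,-60],"angular":[0,0,0],"jaw":0},{"translation":[-25,0,-90],"angular":[0,0,0],"jaw":0},{"translation":[-25,0,-120],"angular":[0,0,0],"jaw":0},{"translation":[-25,0,-130],"angular":[0,0,0],"jaw":0},{"translation":[-25,0,-130],"angular":[0,0,0],"jaw":0}]'
python3 - <<'E'
from h import *
a=snap("side","s2")[170:310,190:340];b=snap("wrist","w2")
a=cv2.resize(a,(411,384),interpolation=2)
cv2.imwrite("pics/v2.png",cv2.resize(np.hstack([a,b])[:,:,::-1],(800,333)))
E
```

```text
t: 4.8
ee_pos: [463.0, -191.3, 158.8]
orientation: [3.141, -0.021, 0.002]
ft_force: [0.8, -0.2, -0.3]
width: 0.2
grasp_force: 0.0
```

View pics/v2.png

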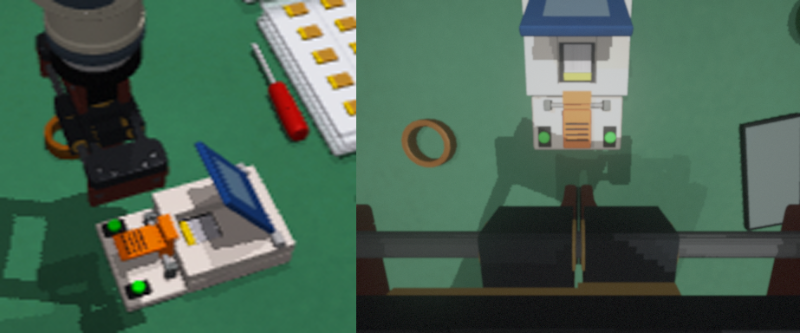

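The lid has sprung up to about 1 rad and the tab is back up. The yellow end of the cell still shows in its nest. Next I'll bring the closed fingers in front of the lid edge and push it back slowly.

```bash
python3 -m creep '[{"translation":[25,0,15],"angular":[0,0,0],"jaw":0},{"translation":[50,0,35],"angular":[0,0,0],"jaw":0},{"translation":[75,0,46],"angular":[0,0,0],"jaw":0},{"translation":[95,0,46],"angular":[0,0,0],"jaw":0},{"translation":[107,0,46],"angular":[0,0,0],"jaw":0},{"translation":[119,0,46],"angular":[0,0,0],"jaw":0},{"translation":[131,0,46],"angular":[0,0,0],"jaw":0},{"translation":[140,0,46],"angular":[0,0,0],"jaw":0}]'
python3 -m creep '[{"translation":[8,0,0],"angular":[0,0,0],"jaw":0},{"translation":[14,0,0],"angular":[0,0,0],"jaw":0},{"translation":[20,0,0],"angular":[0,0,0],"jaw":0},{"translation":[25,0,0],"angular":[0,0,0],"jaw":0},{"translation":[30,0,0],"angular":[0,0,0],"jaw":0},{"translation":[34,0,0],"angular":[0,0,0],"jaw":0},{"translation":[36,0,0],"angular":[0,0,0],"jaw":0},{"translation":[36,0,0],"angular":[0,0,0],"jaw":0}]'
python3 - <<'E'
from h import *
a=snap("side","s3")[170:310,190:340]
cv2.imwrite("pics/v3.png",cv2.resize(a[:,:,::-1],(600,560),interpolation=2))
E
```

```text
t: 5.9
ee_pos: [603.4, -193.2, 112.8]
orientation: [3.141, -0.021, 0.001]
ft_force: [0.2, -0.4, 1.5]
width: 0.9
grasp_force: 0.6
t: 6.9
ee_pos: [638.8, -193.6, 112.7]
orientation: [3.141, -0.021, 0.001]
ft_force: [0.5, 0.2, -0.1]
width: 0.6
grasp_force: 0.0
```

View pics/v3.png

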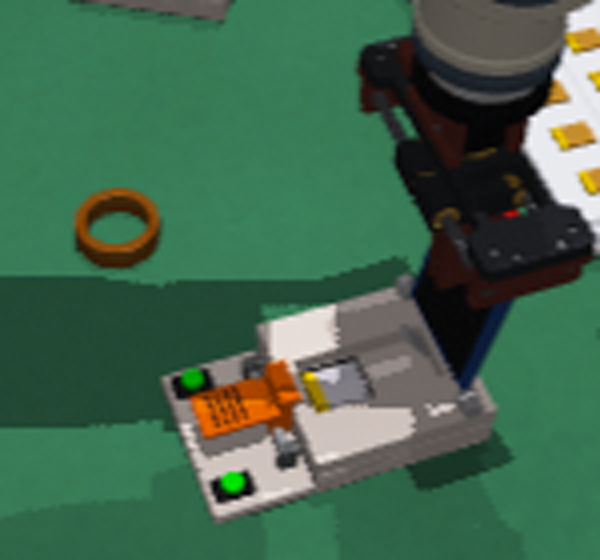

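The lid is past upright and the cell still lies in its nest, but there is no stop force yet, so I'll push further in small steps.

```bash
python3 -m creep '[{"translation":[1,0,0],"angular":[0,0,0],"jaw":0},{"translation":[2,0,0],"angular":[0,0,0],"jaw":0},{"translation":[4,0,0],"angular":[0,0,0],"jaw":0},{"translation":[5,0,0],"angular":[0,0,0],"jaw":0},{"translation":[6,0,0],"angular":[0,0,0],"jaw":0},{"translation":[7,0,0],"angular":[0,0,0],"jaw":0},{"translation":[8,0,0],"angular":[0,0,0],"jaw":0},{"translation":[8,0,0],"angular":[0,0,0],"jaw":0}]'
```

```text
t: 7.95
ee_pos: [644.1, -193.6, 112.4]
orientation: [-3.141, 0.021, 0.008]
ft_force: [-10.2, -0.8, 6.1]
width: 0.3
grasp_force: 5.5
```

The tip stopped at x = 644 mm with about 10 N against it. I had worked out 645 mm for the lid at its stop, so it is fully open. I'll now retreat straight back and up.

```bash
python3 -m creep '[{"translation":[-5,0,0],"angular":[0,0,0],"jaw":0},{"translation":[-15,0,0],"angular":[0,0,0],"jaw":0},{"translation":[-35,0,0],"angular":[0,0,0],"jaw":0},{"translation":[-65,0,-20],"angular":[0,0,0],"jaw":0},{"translation":[-105,0,-50],"angular":[0,0,0],"jaw":0},{"translation":[-150,0,-90],"angular":[0,0,0],"jaw":0},{"translation":[-190,0,-120],"angular":[0,0,0],"jaw":0},{"translation":[-190,0,-120],"angular":[0,0,0],"jaw":0}]'
python3 - <<'E'
from h import *
a=snap("side","s4");b=snap("scene","c4")[120:280,110:430]
a=cv2.resize(a[130:384,190:390],(454,576),interpolation=2);b=cv2.resize(b,(346,173),interpolation=2)
c=np.zeros((576,800,3),np.uint8);c[:,:454]=a;c[:173,454:]=b
w=snap("wrist","w4");c[200:459,454:]=cv2.resize(w,(346,259))
cv2.imwrite("pics/v4.png",c[:,:,::-1])
# expected edge pixel for lid at several angles
for t in(1.6,1.73,1.85):print(t,[(proj("side",[591+48-103*np.cos(t),-192+s*41,41+103*np.sin(t)])-[190,130])*454/200 for s in(1,-1)])
E
```

```text
t: 8.95
ee_pos: [455.6, -191.5, 235.1]
orientation: [3.14, -0.023, 0.007]
ft_force: [0.8, -0.3, -0.5]
width: 0.5
grasp_force: 0.0
1.6 [array([243.86274701, 198.54467069]), array([277.34541523, 255.62911968])]
1.73 [array([254.95600991, 196.17891244]), array([288.91173691, 252.86313062])]
1.85 [array([264.76116331, 194.99687098]), array([299.08717961, 251.30928197])]
```

View pics/v4.png

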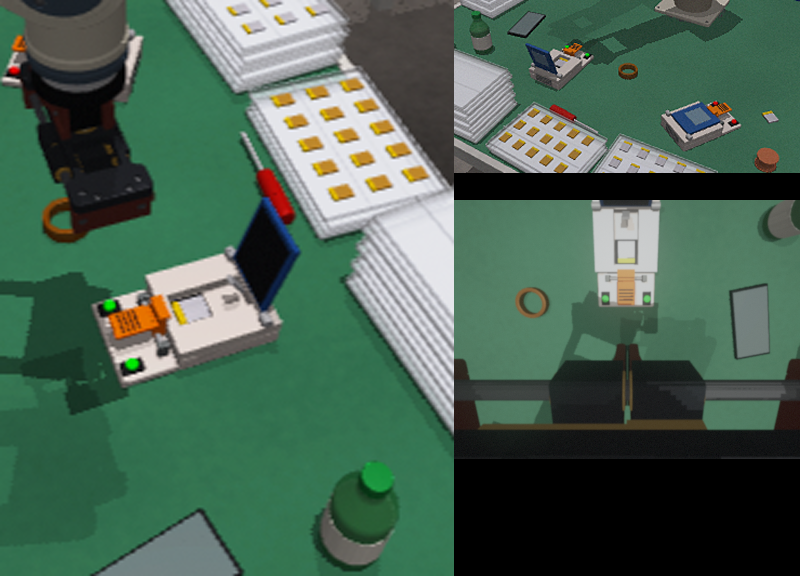

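The lid edge shows at (266,199)–(299,250), which fits 1.85 rad. The tab is up, the cell is in its nest, the red-lamp tester is shut, and the hand is clear. I'm handing the job in.

```bash
python3 -c "
from workcell import ctrl
print(ctrl.close_job())"
```

```text
the job is handed in; nothing more can be done
None
```

I pressed the green-lamp tester's tab, its lid sprang up, and I pushed it back against its stop (about 1.85 rad in the last picture); nothing else looked disturbed, the hand is clear, and the job is handed in, with no verdict returned.

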